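# Open the push-and-turn cleaner bottle on the shop counter

### The arm

A 6-joint arm with a two-finger parallel gripper is mounted at the origin on the work surface. World frame = base frame: x ahead of the robot, y to its left, z up, the work surface at z = 0. Lengths are in m, angles in rad, forces in N, time in s.
With the tool pointing down it reaches from about 0.225 to 0.875 m from the base axis. Payload 3.4 kg.
Tool frame: the origin (TCP) lies between the finger pads; the fingertips stand 14 mm ahead of it and the grasp point (between the pads) lies 5 mm behind it; z points along the fingers, y is the direction in which the jaws open and shut (so a half turn about z gives the same grasp; the last joint's range is limited). The gripper opens to 85 mm and grips with 20 to 120 N. Pads are 22 mm wide; open, the fingers measure 114 mm over their backs; the gripper's body (76 mm by 85 mm) begins 54 mm behind the grasp point. The pads swing forward as they close: fully open they stand 13 mm farther back than shut.
Start: joints at [-1.317, 0.276, 1.505, -0, 1.361, -0.121], TCP at [0.211, -0.535, 0.245] pointing down, gripper open.
Joint ranges: [-2.89, 2.89], [-0.75, 2.08], [0.22, 2.7], [-1.18, 4.32], [0.11, 2.71], [-2.7, 2.7]. Speed limits (rad/s): [2.57, 2.57, 3.14, 3.14, 3.14, 3.14].

### API

Orientations are given as a unit quaternion [w, x, y, z].
In Python, from rig import manip, get_image, job gives the robot as it stands. The module is installed in compiled form; this text tells all that it offers.
- The arm moves only by the tool step_arm, never from a script. Its argument "moves" is one flat list of numbers, 5 for each row, row after row: the shift along the tool's x, y, z as a fraction of full scale, then the turn about the tool's z as a fraction of full scale, then the gripper's target within -1 to 1 (shut at 1, half-way at 0, fully open at -1). In form: [dx, dy, dz, twist, hand, dx, dy, dz, twist, hand, ...]. A call has 1 to 5 rows; each row is the pose to reach, as a shift and turn from the pose commanded when the call began, along the tool's axes at that moment, turning the shorter way round; what a row does not reach only later rows make up. Full scale, the value 1, is 500 mm for a shift and pi rad for a turn. A row lasts 1/10 s, in which the tool goes at most 50 mm and 8.59 degrees, less where a joint would pass 70% of its speed; a pose out of reach is approached as far as the arm can. A call with a number of a shift or a turn outside -1 to 1 is refused whole. A call with a gripper value outside its range is refused whole. The fingers move at their own pace and stop on an object; "force" is the grip in N (left out, the last holds). Time passes only in rows, so rows that repeat a pose let the fingers close. It gives the time, the measured TCP pose, the force and the opening at its end, in the units of the state.
- manip.get_state(): the state, without advancing time (a new reading comes with each control period).
- get_image(name): name is "side" or "top"; returns a dict with "frame" (384x512x3 uint8, blue, green, red), "fx", "fy", "cx", "cy" (pixels), "k1" (the pictures are not rectified: a ray, as slopes to the right and down, at radius r is drawn at 1 + k1 r^2 times it, then the intrinsics apply), "rvec" (rotation vector, rad) and "tvec" (3), from world to camera coordinates, as OpenCV has them. Camera axes: x right, y down, z forward; pixel columns grow to the right and rows downward; lengths in m; the calibration is good to about 2 mm. A picture is of the moment at which its call begins. There is no depth.
- job.sign_off(): hands the job in, once; it reports no verdict.
The state is a dict: "clock": time; "qpos": joint angles; "qd": joint speeds; "effort": joint torques, N m; "position": TCP position; "ee_rot": TCP orientation; "contact_force": force on the tool from outside, world axes, zero at the start; "moment": the same for the moment, N m; "width": finger opening in m.
Only numpy, scipy, OpenCV 4.12 (cv2) and the standard library are available. Lean on these libraries where they do the work, as an engineer would, in place of code of your own. Each camera call takes 0.05 s, during which the arm holds its last target. There are 200 camera calls.

### The job

Lift the blue measuring cup off the white cleaner bottle and set it down gently, mouth down as it was, wholly on the green mat. Then press the bottle's red safety cap down against its spring, and while it is down twist it anticlockwise (seen from above) about a quarter turn, without forcing it, until it comes free, and lift it. Finish while still holding the cap upright and still, straight above the bottle with roughly a hand's width of clear air (about 8 cm) between cap and bottle mouth; leave the other things on the counter alone.

Things in the scene. Friction and masses are not known exactly. Their poses are not given: they have to be found in the camera images.
- cup_mid (a point): Centre of the loose blue measuring cup, upside down over the safety cap, rim on the bottle's flat shoulder 110 mm above the counter. 54 mm high, 53 mm across at the closed top, 58 mm at the open rim (below), wall 2.2 mm, about 30 g. z up. It lifts straight off; the cap reaches to 10 mm below its top, so raise it 60 mm before going sideways.
- mat_top (a point): Centre of the top face of the fixed square green mat with a black rim, 150 x 150 mm, top 4 mm above the counter; x and y axes along its sides.
- cap_mid (a point): Centre of the loose red safety cap: round, 45 mm across, 32 mm high, about 35 g, z up. Starts under the cup, locked, its centre 138 mm and top 154 mm above the counter. Grip its smooth upper 14 mm. Bayonet: pressed 4.5 to 6.5 mm (bottom) it turns anticlockwise; 55 to 125 degrees from the start it is free to lift off. Clockwise is blocked; unpressed it turns only about 8 degrees.
- bottle_mouth (a point): Centre of the mouth of the fixed white bottle, on its axis, 132.5 mm above the counter. Bottle 72 mm across, plain yellow label, in a black holder (96 x 96 x 30 mm) screwed to the counter. Flat shoulder 22.5 mm below this point; the neck inside the cap is at most 36 mm across.
- plug (a joint): Spring plug in the bottle's mouth under the cap, m: 0 with the cap locked and not pressed, grows as the cap is pressed down, 0.0065 at the bottom, -0.002 when the cap is off. It pushes up with about 4.6 N at 0 and 12 N at the bottom.
- carton: Bystander: black stock carton 60 x 100 x 45 mm with a yellow tag, loose; origin at the centre of its underside.
- tape: Bystander: full brown roll of tape with a black core lying flat, 90 mm across, 25 mm high, loose; origin at the centre of its underside.
- driver: Bystander: screwdriver with an orange handle lying on the counter, loose.

How it is judged:
By the outcome, as a careful person would: the job done as asked, in the order asked, and still so for the second after the job is handed in, while the arm keeps its last pose, push and grip.
It also fails if it takes over 53 s, if anything falls off the work surface, if the arm or the gripper's body presses on something with over 40 N, if the wrist force passes 120 N, or if a joint passes its speed limit or range.

## Working session

There is one attempt and no reset: what is moved stays moved. The work goes in short steps, Python scripts to look and compute and a tool call to move; the robot and the scene stay as the last step left them, time stands still between calls to the robot, and variables do not carry over. Pictures are saved under pics/ and viewed, about 8 in all and at most 12, crops included, and the job is handed in when it is done.

Besides the shell and the picture viewer there is one more tool, called after ">>>" as name(argument=value, ...) on one line, values as JSON. step_arm: Moves the arm, as the interface text tells. Its arguments: {"type":"object","properties":{"moves":{"type":"array","items":{"type":"number","minimum":-1,"maximum":1}},"force":{"type":"number"}},"required":["moves"]}

```bash
mkdir -p pics; cat > h.py <<'E'
import numpy as np, cv2
from rig import manip, get_image, job
def cam(n):
    d=get_image(n); K=np.array([[d["fx"],0,d["cx"]],[0,d["fy"],d["cy"]],[0,0,1.]])
    return d["frame"],K,np.array([d["k1"],0,0,0,0.]),np.array(d["rvec"],float),np.array(d["tvec"],float)
def ray(c,uv):
    _,K,D,r,t=c; R=cv2.Rodrigues(r)[0]
    p=cv2.undistortPoints(np.array([[uv]],float),K,D)[0,0]
    return -R.T@t, R.T@np.array([p[0],p[1],1])
def atz(c,uv,z):
    o,d=ray(c,uv); return o+d*(z-o[2])/d[2]
def proj(c,P): return cv2.projectPoints(np.array(P,float).reshape(-1,3),c[3],c[4],c[1],c[2])[0][:,0]
E
python3 - <<'E'
from h import *
import pickle
cs={n:cam(n) for n in("top","side")}
pickle.dump(cs,open("c0.pkl","wb"))
for n,c in cs.items():
    cv2.imwrite(f"pics/{n}0.png",c[0]); print(n,c[1].tolist(),c[2][0],ray(c,(256,192)))
s=manip.get_state(); print({k:np.round(v,4).tolist() for k,v in s.items()})
E
```

```text
top [[457.44383436394594, 0.0, 251.7349688479323], [0.0, 457.44383436394594, 197.27932884861588], [0.0, 0.0, 1.0]] 0.007309509241788058 (array([0.33764806, 0.00170839, 1.47892648]), array([ 0.22154817, -0.01330376, -0.97517154]))
side [[461.10363357370323, 0.0, 264.00531844312104], [0.0, 461.10363357370323, 188.95437182808172], [0.0, 0.0, 1.0]] -0.15040997452947447 (array([0.2582034 , 0.84752628, 1.14157454]), array([ 0.26257573, -0.60059363, -0.75543785]))
{'clock': 0.1, 'qpos': [-1.317, 0.2765, 1.506, -0.0, 1.3607, -0.121], 'qd': [0.0003, -0.0013, -0.0025, -0.0008, 0.0006, -0.0009], 'effort': [0.001, -41.7701, -24.6404, -0.0001, 0.0059, 0.0], 'position': [0.2104, -0.5346, 0.2445], 'ee_rot': [-0.0008, 0.9825, 0.1863, -0.0001], 'contact_force': [0.8233, 0.0119, 0.8976], 'moment': [-0.0505, -0.0029, -0.017], 'width': 0.0855}
```

View pics/top0.png

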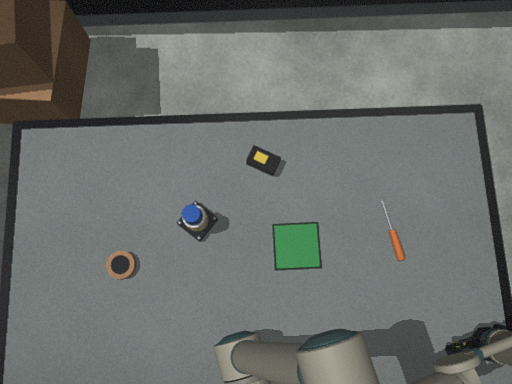

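View pics/side0.png

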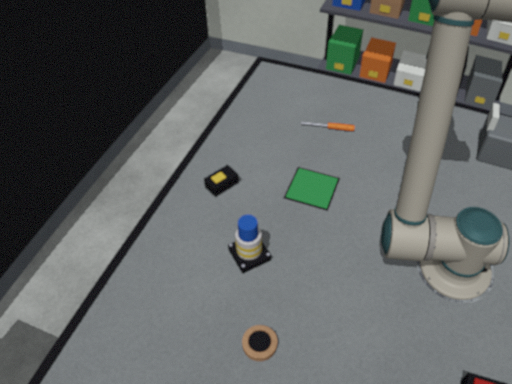

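The top view shows the cup top near (192,214), mat centre (297,246), carton (264,160), tape (121,265) and driver (395,235). The side view shows the cup at (248,228) and the mat at (312,188). Next I'll fit the cup and mat by model projection.

```bash
cat > fit.py <<'E'
from h import *
from scipy.optimize import least_squares
def mask(c,col,roi=None):
    b,g,r=[c[0][...,i].astype(int) for i in range(3)]
    m={'b':(b>1.6*r)&(b>1.5*g)&(b>70),'g':(g>1.6*r)&(g>1.6*b)&(g>50),'r':(r>2.2*g)&(r>2*b)&(r>70)}[col].astype(np.uint8)
    if roi: q=np.zeros_like(m); x,y,w,h=roi; q[y:y+h,x:x+w]=1; m*=q
    n,l,s,_=cv2.connectedComponentsWithStats(m)
    return (l==1+np.argmax(s[1:,4])).astype(np.uint8)
def stats(m):
    M=cv2.moments(m,True); return np.array([M['m10']/M['m00'],M['m01']/M['m00'],M['m00']])
def cyl(x,y,z0,z1,r0,r1):
    a=np.linspace(0,2*np.pi,60); o=np.ones(60)
    return np.r_[np.c_[x+r0*np.cos(a),y+r0*np.sin(a),z0*o],np.c_[x+r1*np.cos(a),y+r1*np.sin(a),z1*o]]
def hullc(c,P):
    M=cv2.moments(cv2.convexHull(proj(c,P).astype(np.float32))); return np.array([M['m10']/M['m00'],M['m01']/M['m00'],M['m00']])
def fitcup(cs,rois,x0,z0=.110,h=.054,r0=.029,r1=.0265,col='b',freez=False):
    out={}
    S={n:stats(mask(cs[n],col,rois.get(n))) for n in cs}
    def f(p,ns): 
        z=p[2] if freez else z0
        return np.concatenate([(hullc(cs[n],cyl(p[0],p[1],z,z+h,r0,r1))-S[n])[:2] for n in ns])
    for ns in [[n] for n in cs]*(not freez)+[list(cs)]:
        p=np.r_[x0,z0][:3 if freez else 2]
        s=least_squares(f,p,args=(ns,),x_scale=.01,diff_step=1e-3); print(col,ns,s.x.round(4),s.fun.round(2))
    for n in cs: print(n,'area obs/model',S[n][2],hullc(cs[n],cyl(s.x[0],s.x[1],s.x[2] if freez else z0,(s.x[2] if freez else z0)+h,r0,r1))[2])
    return s.x
E
python3 - <<'E'
from fit import *
import pickle
cs=pickle.load(open("c0.pkl","rb"))
roi={'top':(170,190,60,60),'side':(225,200,50,60)}
x=fitcup(cs,roi,atz(cs['top'],(192,214),.164)[:2])
for n in cs:
    m=mask(cs[n],'g',{'top':(260,210,80,70),'side':(270,150,90,70)}[n])
    q=cv2.boxPoints(cv2.minAreaRect(cv2.findContours(m,0,2)[0][0])) 
    print(n,'mat c',atz(cs[n],stats(m)[:2],.004).round(4),'yaw', end=' ')
    if n=='top':
        a=np.array([atz(cs[n],p,.004) for p in q]); e=np.diff(a,axis=0); print(a.round(3).tolist(),np.degrees(np.arctan2(e[:,1],e[:,0])),np.linalg.norm(e,axis=1))
t=cs['top']
for nm,p,z in [('carton',(264,160),.045),('tape',(121,265),.025),('drv',(397,245),.02)]: print(nm,atz(t,p,z).round(3))
for n,(u,v,w) in {'top':(160,180,80),'side':(210,195,80)}.items(): cs[n]=cv2.resize(cs[n][0][v:v+w,u:u+w],(400,400),interpolation=cv2.INTER_CUBIC)
cv2.imwrite("pics/c1.png",np.hstack([cs['top'],cs['side']]))
E
```

```text
b ['top'] [0.5852 0.1801] [-0. -0.]
b ['side'] [0.5814 0.1736] [-0. -0.]
b ['top', 'side'] [0.5829 0.1769] [ 1.07  0.73 -0.97  0.76]
top area obs/model 264.0 343.16106725274585
side area obs/model 430.0 510.6573546901345
top mat c [ 0.4903 -0.1419  0.004 ] yaw [[0.558, -0.073, 0.004], [0.561, -0.212, 0.004], [0.424, -0.21, 0.004], [0.421, -0.074, 0.004]] [-88.94012748 179.30490203  91.02769202] [0.13946844 0.13707658 0.13674361]
side mat c [ 0.4888 -0.1395  0.004 ] yaw carton [ 0.769 -0.048  0.045]
tape [0.448 0.416 0.025]
drv [ 0.479 -0.46   0.02 ]
```

View pics/c1.png

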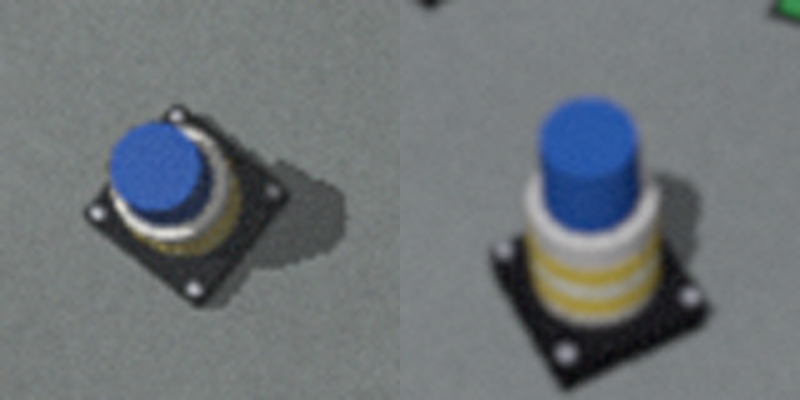

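The crop shows the blue top-face centre at about (191,213.3) in the top view. In the side view it is at about (247.3,222.6), with the rim bottom near row 241. The colour mask missed the shaded side, so I'll refine it.

```bash
sed -i "s/(b>1.6\*r)&(b>1.5\*g)&(b>70)/(b>1.35*r)\&(b>1.25*g)\&(b>35)/" fit.py
python3 - <<'E'
from fit import *
import pickle
cs=pickle.load(open("c0.pkl","rb"))
roi={'top':(170,190,60,60),'side':(225,200,50,60)}
x=fitcup(cs,roi,[.583,.177])
print(atz(cs['top'],(190.8,213.2),.164),atz(cs['side'],(247.2,222.6),.164))
# holder screws ground-plane check (z~.03): mean of four
t=[(178,116),(98,213),(194,289),(273,191)]; s=[(104,251),(290,297),(166,353)]
P=[atz(cs['top'],(160+a/5-.4,180+b/5-.4),.03)[:2].round(4) for a,b in t]; print(P,np.mean(P,0))
P=[atz(cs['side'],(210+a/5-.4,195+b/5-.4),.03)[:2].round(4) for a,b in s]; print(P,(P[0]+P[1])/2)
E
```

```text
b ['top'] [0.583  0.1782] [-0.  0.]
b ['side'] [0.5816 0.1728] [ 0. -0.]
b ['top', 'side'] [0.582  0.1756] [ 0.86  0.31 -0.55  0.75]
top area obs/model 323.0 342.9354537775507
side area obs/model 477.0 510.257227806258
[0.5801682  0.17647545 0.164     ] [0.57897202 0.17835325 0.164     ]
[array([0.6385, 0.1798]), array([0.577 , 0.2317]), array([0.5258, 0.1708]), array([0.587 , 0.1193])] [0.582075 0.1754  ]
[array([0.6369, 0.1791]), array([0.5245, 0.1692]), array([0.5758, 0.2296])] [0.5807  0.17415]
```

>>> step_arm(moves=[0.377,-0.327,0,0,-1,0.377,-0.327,0,0,-1,0.377,-0.327,0,0,-1,0.377,-0.327,0,0,-1,0.377,-0.327,0,0,-1], force=25)

```text
clock: 0.6
position: [0.3264, -0.3119, 0.245]
ee_rot: [-0.0, 0.983, 0.186, 0.0]
contact_force: [1.0, 0.1, -0.6]
width: 0.0851
```

>>> step_arm(moves=[0.377,-0.327,0,0,-1,0.377,-0.327,0,0,-1,0.377,-0.327,0,0,-1,0.377,-0.327,0,0,-1,0.377,-0.327,0,0,-1])

```text
clock: 1.1
position: [0.4419, -0.0907, 0.2452]
ee_rot: [0.0, 0.982, 0.186, -0.0]
contact_force: [0.1, -1.2, 0.4]
width: 0.0853
```

```bash
cat > go.py <<'E'
# usage: go.py x y z : needed shift in tool axes, as fraction of full scale
import sys; from h import *
from scipy.spatial.transform import Rotation as Ro
s=manip.get_state(); q=s['ee_rot']; R=Ro.from_quat(np.r_[q[1:],q[0]])
p=np.array(s['position']); print('pos',p.round(4),'zax',R.as_matrix()[:,2].round(4),'yaw',np.degrees(np.arctan2(*R.as_matrix()[1::-1,0])).round(2),'clock',round(s['clock'],2),'F',np.round(s['contact_force'],2),'M',np.round(s['moment'],3),'w',round(float(s['width']),4),'q',np.round(s['qpos'],2))
if len(sys.argv)>3: print('frac',(R.inv().apply(np.array(sys.argv[1:4],float)-p)/.5).round(4))
E
python3 go.py .5815 .1755 .245
```

```text
pos [ 0.4419 -0.0907  0.2452] zax [ 0.e+00 -2.e-04 -1.e+00] yaw 21.48 clock 1.1 F [ 0.1  -1.18  0.41] M [-0.04  -0.079 -0.018] w 0.0853 q [-0.36  0.09  1.75 -0.    1.31  0.84]
frac [ 4.547e-01 -3.933e-01  3.000e-04]
```

>>> step_arm(moves=[0.455,-0.393,0,0,-1,0.455,-0.393,0,0,-1,0.455,-0.393,0,0,-1,0.455,-0.393,0,0,-1,0.455,-0.393,0,0,-1])

```text
clock: 1.6
position: [0.5582, 0.1306, 0.2449]
ee_rot: [0.0, 0.982, 0.187, -0.0]
contact_force: [0.3, -1.3, -0.5]
width: 0.0856
```

>>> step_arm(moves=[0.08,-0.069,0,0,-1,0.08,-0.069,0,0,-1,0.08,-0.069,0,0,-1])

```text
clock: 1.9
position: [0.5822, 0.1762, 0.2441]
ee_rot: [0.0, 0.982, 0.188, -0.001]
contact_force: [0.2, -1.0, 0.1]
width: 0.0855
```

```bash
python3 go.py .5815 .1755 .140; python3 - <<'E'
from h import *
o=[]
for n,(u,v) in {'top':(150,170),'side':(205,165)}.items():
    c=cam(n); o.append(cv2.resize(c[0][v:v+100,u:u+100],(400,400),interpolation=2))
cv2.imwrite("pics/c2.png",np.hstack(o))
E
```

```text
pos [0.5822 0.1762 0.2441] zax [-0.0021 -0.001  -1.    ] yaw 21.62 clock 1.9 F [ 0.24 -1.03  0.12] M [-0.029 -0.018  0.031] w 0.0855 q [ 0.18  0.33  1.43 -0.    1.38  1.37]
frac [-0.0014  0.0008  0.2082]
```

View pics/c2.png

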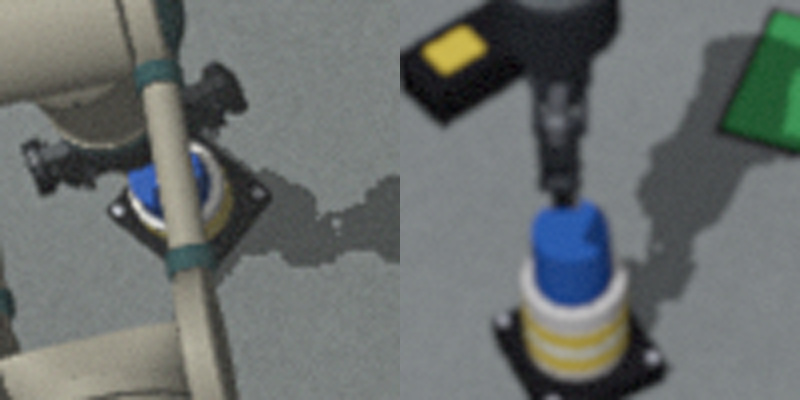

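The jaws straddle the cup in both views: the fingers are at (45,165)/(225,95) in the top crop, and centred over the cup in the side crop. Descending.

>>> step_arm(moves=[-0.001,0.001,0.08,0,-1,-0.001,0.001,0.14,0,-1,-0.001,0.001,0.18,0,-1,-0.001,0.001,0.208,0,-1,-0.001,0.001,0.208,0,-1])

```text
clock: 2.5
position: [0.5799, 0.1724, 0.1394]
ee_rot: [0.0, 0.983, 0.185, -0.003]
contact_force: [0.2, 0.1, 0.3]
width: 0.0855
```

>>> step_arm(moves=[0,0,0,0,0.1,0,0,0,0,0.2,0,0,0,0,0.3,0,0,0,0,0.4,0,0,0,0,0.5], force=25)

```text
clock: 3.0
position: [0.5829, 0.1744, 0.1431]
ee_rot: [0.0, 0.982, 0.186, 0.001]
contact_force: [-1.1, -1.5, 5.4]
width: 0.0538
```

```bash
python3 go.py .5815 .1755 .220
```

```text
pos [0.5829 0.1744 0.1431] zax [ 2.8e-03 -3.0e-04 -1.0e+00] yaw 21.48 clock 3.0 F [-1.13 -1.46  5.35] M [-0.172  0.231 -0.015] w 0.0538 q [ 0.18  0.39  1.59 -0.    1.15  1.37]
frac [-0.0014 -0.0029 -0.1537]
```

>>> step_arm(moves=[0,0,0,0,0.7,0,0,-0.02,0,0.7,0,0,-0.06,0,0.7,0,0,-0.12,0,0.7,0,0,-0.18,0,0.7])

```text
clock: 3.5
position: [0.5819, 0.1748, 0.2324]
ee_rot: [-0.0, 0.982, 0.186, -0.0]
contact_force: [1.2, 0.0, 0.8]
width: 0.054
```

>>> step_arm(moves=[0,0,-0.01,0,0.7,0,0,-0.01,0,0.7,0,0,-0.01,0,0.7])

```text
clock: 3.8
position: [0.5814, 0.1746, 0.2352]
ee_rot: [0.0, 0.982, 0.186, -0.001]
contact_force: [0.4, -0.2, -1.2]
width: 0.0537
```

```bash
python3 go.py .4895 -.1405 .240; python3 - <<'E'
from h import *
o=[]
for n,(u,v) in {'top':(150,170),'side':(205,165)}.items():
    c=cam(n); o.append(cv2.resize(c[0][v:v+100,u:u+100],(400,400),interpolation=2))
cv2.imwrite("pics/c3.png",np.hstack(o))
E
```

```text
pos [0.5814 0.1746 0.2352] zax [-2.e-03 -4.e-04 -1.e+00] yaw 21.48 clock 3.8 F [ 0.37 -0.24 -1.2 ] M [ 0.084 -0.077 -0.004] w 0.0537 q [ 0.18  0.33  1.45 -0.    1.36  1.37]
frac [-0.4018  0.5191 -0.009 ]
```

View pics/c3.png

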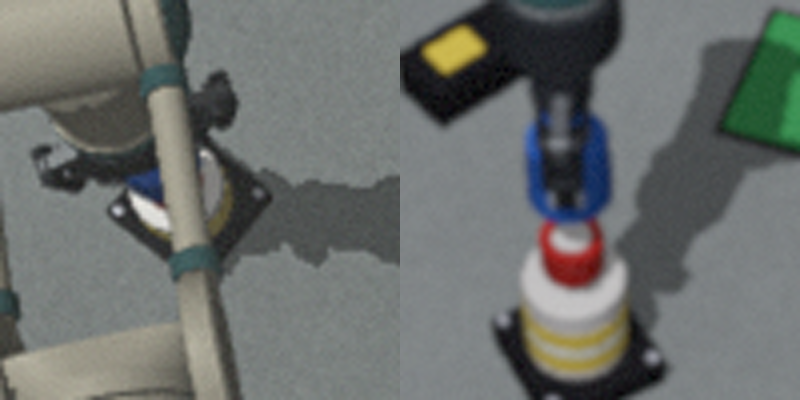

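The cup is off and held in the jaws at (569,165), and the red cap stays on the bottle at (572,250) in the side crop. Moving to the mat.

>>> step_arm(moves=[-0.03,0.039,0,0,0.7,-0.08,0.104,0,0,0.7,-0.135,0.175,0,0,0.7,-0.19,0.246,0,0,0.7,-0.245,0.317,0,0,0.7])

```text
clock: 4.4
position: [0.5249, -0.019, 0.235]
ee_rot: [-0.0, 0.982, 0.187, -0.001]
contact_force: [1.3, 0.9, 1.2]
width: 0.054
```

>>> step_arm(moves=[-0.05,0.065,0,0,0.7,-0.1,0.13,0,0,0.7,-0.135,0.175,0,0,0.7,-0.157,0.202,0,0,0.7,-0.157,0.202,0,0,0.7])

```text
clock: 4.9
position: [0.489, -0.1423, 0.2351]
ee_rot: [-0.0, 0.983, 0.185, -0.001]
contact_force: [-0.1, 0.5, 0.4]
width: 0.0542
```

>>> step_arm(moves=[0,0,0.06,0,0.7,0,0,0.14,0,0.7,0,0,0.22,0,0.7,0,0,0.3,0,0.7,0,0,0.34,0,0.7])

```text
clock: 5.4
position: [0.4877, -0.1383, 0.0625]
ee_rot: [-0.002, 0.982, 0.187, -0.003]
contact_force: [-0.8, 0.6, 0.6]
width: 0.0539
```

>>> step_arm(moves=[0,0,0.02,0,0.7,0,0,0.035,0,0.7,0,0,0.045,0,0.7,0,0,0.045,0,0.7])

```text
clock: 5.8
position: [0.4905, -0.1404, 0.044]
ee_rot: [0.0, 0.982, 0.186, 0.0]
contact_force: [-0.0, 0.5, -1.0]
width: 0.0542
```

```bash
python3 go.py .4895 -.1405 .035; python3 - <<'E'
from h import *
o=[]
for n,(u,v) in {'top':(247,195),'side':(262,135)}.items():
    c=cam(n); o.append(cv2.resize(c[0][v:v+100,u:u+100],(400,400),interpolation=2))
cv2.imwrite("pics/c4.png",np.hstack(o))
E
```

```text
pos [ 0.4905 -0.1404  0.044 ] zax [ 6.e-04 -2.e-04 -1.e+00] yaw 21.48 clock 5.8 F [-0.02  0.5  -0.96] M [ 0.032 -0.004 -0.007] w 0.0542 q [-0.42  0.38  1.93  0.    0.84  0.78]
frac [-0.002  -0.0005  0.018 ]
```

View pics/c4.png

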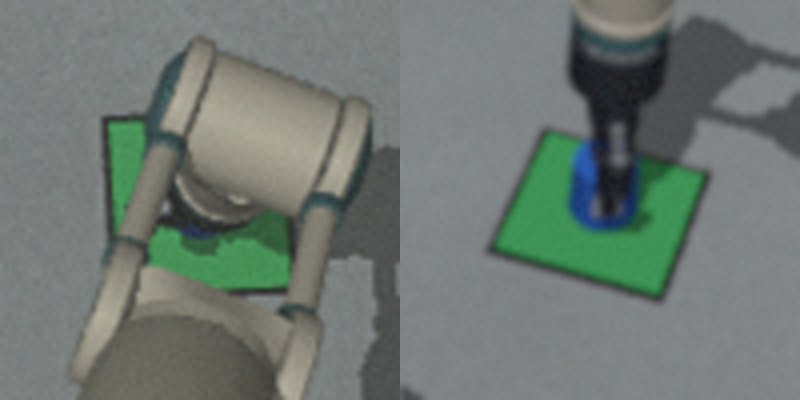

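The side crop shows the cup at (605,190), centred over the mat. Lowering slowly until contact.

>>> step_arm(moves=[0,0,0.003,0,0.7,0,0,0.006,0,0.7,0,0,0.009,0,0.7,0,0,0.011,0,0.7,0,0,0.012,0,0.7])

```text
clock: 6.4
position: [0.4901, -0.1405, 0.0377]
ee_rot: [0.0, 0.982, 0.186, -0.0]
contact_force: [-0.7, -0.4, -0.3]
width: 0.0541
```

>>> step_arm(moves=[0,0,0.001,0,0.7,0,0,0.002,0,0.7,0,0,0.003,0,0.7,0,0,0.004,0,0.7])

```text
clock: 6.8
position: [0.4901, -0.1406, 0.037]
ee_rot: [0.0, 0.982, 0.186, 0.0]
contact_force: [-3.2, 0.1, 13.5]
width: 0.0541
```

>>> step_arm(moves=[0,0,-0.002,0,0.7,0,0,-0.002,0,0.2,0,0,-0.002,0,0,0,0,-0.002,0,-0.5,0,0,-0.002,0,-1], force=20)

```text
clock: 7.3
position: [0.49, -0.1404, 0.0365]
ee_rot: [-0.0, 0.982, 0.186, -0.0]
contact_force: [0.8, 0.4, -0.3]
width: 0.0768
```

>>> step_arm(moves=[0,0,0,0,-1,0,0,0,0,-1,0,0,0,0,-1,0,0,-0.03,0,-1,0,0,-0.08,0,-1])

```text
clock: 7.8
position: [0.4887, -0.1399, 0.0757]
ee_rot: [-0.001, 0.982, 0.186, -0.002]
contact_force: [-0.0, 0.0, -0.2]
width: 0.0852
```

>>> step_arm(moves=[0,0,-0.1,0,-1,0,0,-0.2,0,-1,0,0,-0.3,0,-1,0,0,-0.34,0,-1,0,0,-0.34,0,-1])

```text
clock: 8.3
position: [0.4921, -0.1413, 0.2508]
ee_rot: [0.002, 0.982, 0.186, 0.004]
contact_force: [0.4, -0.4, -0.3]
width: 0.0853
```

```bash
python3 go.py .5815 .175 .245; python3 - <<'E'
from fit import *
import pickle
cs={n:cam(n) for n in("top","side")}; pickle.dump(cs,open("c1.pkl","wb"))
o=[]
for n,(u,v) in {'top':(247,195),'side':(262,135)}.items():
    o.append(cv2.resize(cs[n][0][v:v+100,u:u+100],(400,400),interpolation=2))
cv2.imwrite("pics/c5.png",np.hstack(o))
roi={'side':(262,135,100,100)}
fitcup({'side':cs['side']},roi,[.49,-.14],z0=.004)
# red cap with white top disc: fit the whole cap+neck by red only
for n,r in {'top':(170,190,60,60),'side':(225,190,50,70)}.items():
    try: print(n,stats(mask(cs[n],'r',r)))
    except Exception as e: print(n,e)
E
```

```text
pos [ 0.4921 -0.1413  0.2508] zax [ 0.0079 -0.0035 -1.    ] yaw 21.48 clock 8.3 F [ 0.38 -0.39 -0.35] M [ 0.016 -0.027  0.015] w 0.0853 q [-0.42  0.17  1.63 -0.    1.33  0.78]
frac [ 0.398  -0.5232  0.0107]
b ['side'] [ 0.4896 -0.1463] [0. 0.]
b ['side'] [ 0.4896 -0.1463] [0. 0.]
side area obs/model 329.0 359.78449445730075
top [192.48717949 214.12820513  78.        ]
side [247.625      229.72321429 112.        ]
```

View pics/c5.png

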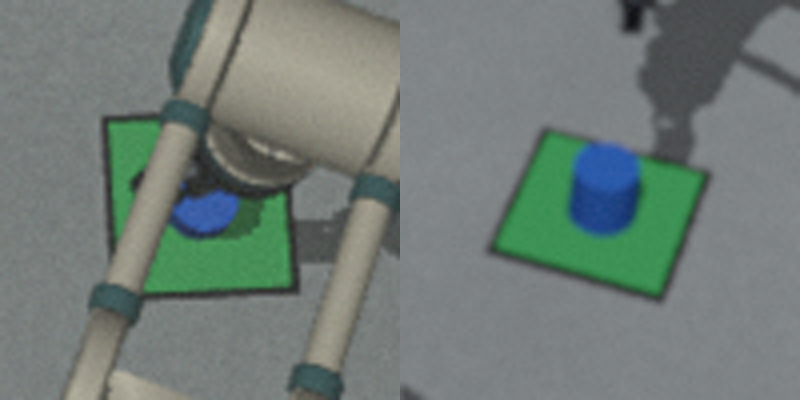

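The cup stands upright, mouth down, at (604,190) in the side crop, well inside the mat. Next, a closer look at the cap with nothing in front of it.

```bash
python3 - <<'E'
from fit import *
import pickle
cs=pickle.load(open("c1.pkl","rb")); o=[]
for n,(u,v) in {'top':(170,190),'side':(223,195)}.items():
    o.append(cv2.resize(cs[n][0][v:v+50,u:u+50],(400,400),interpolation=2))
cv2.imwrite("pics/c6.png",np.hstack(o))
for p in [(.5815,.175)]:
  for n,(u,v) in {'top':(170,190),'side':(223,195)}.items():
    q=proj(cs[n],[[*p,.154],[*p,.110],[p[0]+.0225,p[1],.154],[p[0]-.0225,p[1],.154],[p[0],p[1]+.0225,.154],[p[0],p[1]-.0225,.154]])
    print(n,((q-[u,v]+.5)*8).round(0).tolist())
E
```

```text
top [[178.0, 191.0], [193.0, 211.0], [177.0, 131.0], [179.0, 251.0], [117.0, 193.0], [239.0, 188.0]]
side [[196.0, 233.0], [200.0, 310.0], [134.0, 214.0], [258.0, 253.0], [169.0, 284.0], [222.0, 184.0]]
```

View pics/c6.png

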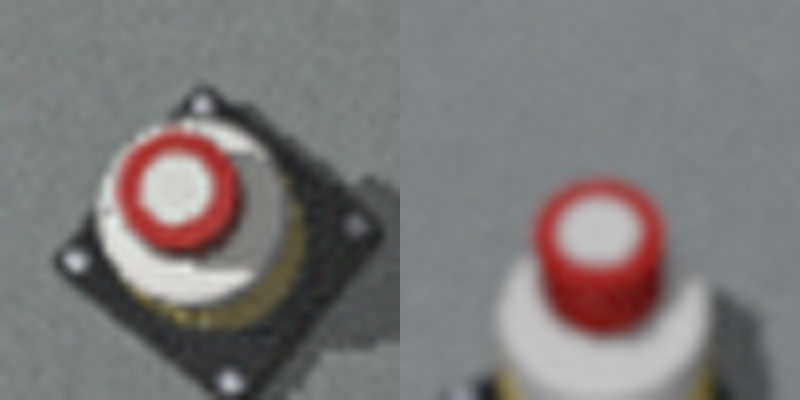

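The white disc on the cap is at (177,188) in the top crop and (599,231) in the side crop. The projected axis agrees to about 1 mm, and the average is (0.5817, 0.1748). Moving back over the bottle.

>>> step_arm(moves=[0.03,-0.039,0,0,-1,0.08,-0.104,0,0,-1,0.135,-0.175,0,0,-1,0.19,-0.246,0,0,-1,0.25,-0.325,0,0,-1])

```text
clock: 8.9
position: [0.546, 0.0578, 0.2442]
ee_rot: [-0.0, 0.983, 0.186, -0.002]
contact_force: [0.9, -0.5, 0.4]
width: 0.0858
```

>>> step_arm(moves=[0.05,-0.065,0,0,-1,0.1,-0.13,0,0,-1,0.135,-0.175,0,0,-1,0.15,-0.197,0,0,-1,0.15,-0.197,0,0,-1])

```text
clock: 9.4
position: [0.58, 0.1767, 0.2445]
ee_rot: [0.0, 0.982, 0.187, -0.002]
contact_force: [0.1, -1.0, -0.8]
width: 0.0854
```

>>> step_arm(moves=[0,0,0,0,-1,0,0,0,0,-1])

```text
clock: 9.6
position: [0.5802, 0.174, 0.2464]
ee_rot: [0.0, 0.983, 0.186, -0.001]
contact_force: [-0.1, -0.5, 0.4]
width: 0.0852
```

```bash
python3 go.py .5817 .1748 .142; python3 - <<'E'
from h import *
import pickle
c=pickle.load(open("c1.pkl","rb"))['side']
o,d=ray(c,(314.1,188.4)); 
for y in (-.11,-.10): print((o+d*(y-o[1])/d[1]).round(4))
E
```

```text
pos [0.5802 0.174  0.2464] zax [-0.001  -0.0011 -1.    ] yaw 21.39 clock 9.6 F [-0.07 -0.5   0.45] M [0.003 0.008 0.02 ] w 0.0852 q [ 0.18  0.32  1.43 -0.    1.39  1.37]
frac [ 0.0036 -0.0005  0.2089]
[ 0.4745 -0.11    0.0394]
[ 0.4722 -0.1     0.051 ]
```

>>> step_arm(moves=[0.003,0,0.08,0,-1,0.003,0,0.14,0,-1,0.003,0,0.18,0,-1,0.003,0,0.211,0,-1,0.003,0,0.211,0,-1])

```text
clock: 10.1
position: [0.5802, 0.1743, 0.1391]
ee_rot: [0.0, 0.983, 0.185, -0.003]
contact_force: [0.4, -0.5, -0.2]
width: 0.0858
```

>>> step_arm(moves=[0,0,0,0,-0.2,0,0,0,0,0,0,0,0,0,0.2,0,0,0,0,0.3,0,0,0,0,0.5], force=25)

```text
clock: 10.6
position: [0.5829, 0.1761, 0.1426]
ee_rot: [0.0, 0.982, 0.186, 0.001]
contact_force: [0.3, -1.0, 4.6]
width: 0.0439
```

>>> step_arm(moves=[0,0,0,0,0.9,0,0,0,0,0.9,0,0,0,0,0.9])

```text
clock: 10.9
position: [0.5828, 0.1761, 0.1418]
ee_rot: [0.0, 0.982, 0.186, 0.001]
contact_force: [0.8, -1.9, 5.9]
width: 0.0438
```

```bash
python3 go.py .5817 .1748 .142
```

```text
pos [0.5828 0.1761 0.1418] zax [ 1.9e-03 -3.0e-04 -1.0e+00] yaw 21.48 clock 10.9 F [ 0.77 -1.89  5.88] M [-0.32  -0.196 -0.032] w 0.0438 q [ 0.18  0.4   1.59 -0.    1.15  1.38]
frac [-0.0031  0.0016 -0.0004]
```

>>> step_arm(moves=[0,0,0,0,1,0,0,0,0,1,0,0,0.002,0,1,0,0,0.004,0,1,0,0,0.006,0,1], force=60)

```text
clock: 11.4
position: [0.5829, 0.1761, 0.1392]
ee_rot: [0.0, 0.982, 0.186, 0.001]
contact_force: [-0.0, -2.0, 9.0]
width: 0.0432
```

>>> step_arm(moves=[0,0,0.002,0,1,0,0,0.004,0,1,0,0,0.005,0,1,0,0,0.005,0,1])

```text
clock: 11.8
position: [0.5829, 0.1761, 0.1372]
ee_rot: [0.0, 0.982, 0.186, 0.001]
contact_force: [-0.1, -2.5, 10.4]
width: 0.0431
```

```bash
python3 go.py
```

```text
pos [0.5829 0.1761 0.1372] zax [ 2.4e-03 -2.0e-04 -1.0e+00] yaw 21.48 clock 11.8 F [-0.09 -2.47 10.38] M [-0.346  0.11  -0.009] w 0.0431 q [ 0.18  0.4   1.6  -0.    1.14  1.38]
```

>>> step_arm(moves=[0,0,0.001,0,1,0,0,0.002,0,1,0,0,0.003,0,1,0,0,0.003,0,1])

```text
clock: 12.2
position: [0.5829, 0.1761, 0.1364]
ee_rot: [0.0, 0.982, 0.186, 0.001]
contact_force: [-1.1, -2.3, 13.1]
width: 0.0432
```

```bash
python3 go.py
```

```text
pos [0.5829 0.1761 0.1364] zax [ 2.8e-03 -2.0e-04 -1.0e+00] yaw 21.49 clock 12.2 F [-1.14 -2.27 13.14] M [-0.362  0.249 -0.034] w 0.0432 q [ 0.18  0.4   1.6  -0.    1.14  1.38]
```

>>> step_arm(moves=[0,0,0,-0.02,1,0,0,0,-0.04,1,0,0,0,-0.06,1,0,0,0,-0.08,1,0,0,0,-0.08,1])

```text
clock: 12.7
position: [0.5832, 0.1769, 0.1364]
ee_rot: [-0.0, 0.951, 0.308, 0.002]
contact_force: [-0.6, -0.2, 13.3]
width: 0.043
```

```bash
python3 go.py
```

```text
pos [0.5832 0.1769 0.1364] zax [ 0.0035  0.0014 -1.    ] yaw 35.93 clock 12.7 F [-0.63 -0.19 13.29] M [-0.012  0.14   0.09 ] w 0.043 q [0.18 0.4  1.6  0.   1.14 1.12]
```

>>> step_arm(moves=[0,0,0,-0.03,1,0,0,0,-0.06,1,0,0,0,-0.09,1,0,0,0,-0.12,1,0,0,0,-0.14,1])

```text
clock: 13.2
position: [0.5832, 0.1773, 0.1364]
ee_rot: [-0.0, 0.861, 0.509, 0.002]
contact_force: [-1.0, -0.1, 12.9]
width: 0.0431
```

```bash
python3 go.py
```

```text
pos [0.5832 0.1773 0.1364] zax [ 0.0036  0.0022 -1.    ] yaw 61.23 clock 13.2 F [-1.05 -0.15 12.94] M [ 0.087  0.263 -0.027] w 0.0431 q [0.18 0.4  1.6  0.   1.14 0.68]
```

>>> step_arm(moves=[0,0,0,-0.03,1,0,0,0,-0.06,1,0,0,0,-0.09,1,0,0,0,-0.12,1,0,0,0,-0.14,1])

```text
clock: 13.7
position: [0.5831, 0.1774, 0.1364]
ee_rot: [0.0, 0.729, 0.685, 0.002]
contact_force: [-1.1, 0.4, 13.3]
width: 0.0434
```

```bash
python3 go.py
```

```text
pos [0.5831 0.1774 0.1364] zax [ 0.0035  0.0023 -1.    ] yaw 86.43 clock 13.7 F [-1.13  0.39 13.26] M [ 0.152  0.232 -0.006] w 0.0434 q [0.18 0.4  1.6  0.   1.14 0.24]
```

>>> step_arm(moves=[0,0,0,-0.03,1,0,0,0,-0.06,1,0,0,0,-0.09,1,0,0,0,-0.12,1,0,0,0,-0.12,1])

```text
clock: 14.2
position: [0.5826, 0.1773, 0.1364]
ee_rot: [0.0, 0.588, 0.809, 0.002]
contact_force: [-2.5, 0.8, 13.2]
width: 0.0432
```

```bash
python3 go.py
```

```text
pos [0.5826 0.1773 0.1364] zax [ 0.0024  0.0021 -1.    ] yaw 107.96 clock 14.2 F [-2.45  0.84 13.19] M [0.091 0.371 0.045] w 0.0432 q [ 0.18  0.4   1.6   0.    1.14 -0.13]
```

>>> step_arm(moves=[0,0,-0.004,0,1,0,0,-0.01,0,1,0,0,-0.018,0,1,0,0,-0.026,0,1,0,0,-0.032,0,1])

```text
clock: 14.7
position: [0.5812, 0.1762, 0.1496]
ee_rot: [-0.001, 0.589, 0.808, -0.001]
contact_force: [-0.5, -0.3, -0.9]
width: 0.0431
```

```bash
python3 go.py
```

```text
pos [0.5812 0.1762 0.1496] zax [-2.3e-03 -4.0e-04 -1.0e+00] yaw 107.88 clock 14.7 F [-0.47 -0.29 -0.89] M [0.027 0.011 0.06 ] w 0.0431 q [ 0.18  0.39  1.58  0.    1.17 -0.13]
```

>>> step_arm(moves=[0,0,-0.03,0,1,0,0,-0.07,0,1,0,0,-0.11,0,1,0,0,-0.145,0,1,0,0,-0.168,0,1])

```text
clock: 15.2
position: [0.582, 0.1762, 0.2348]
ee_rot: [-0.0, 0.589, 0.808, -0.0]
contact_force: [1.0, 0.8, -0.4]
width: 0.0431
```

>>> step_arm(moves=[0,0,0,0,1,0,0,0,0,1,0,0,0,0,1,0,0,0,0,1,0,0,0,0,1])

```text
clock: 15.7
position: [0.5818, 0.1761, 0.2335]
ee_rot: [-0.0, 0.589, 0.808, -0.001]
contact_force: [-0.2, 0.7, -1.0]
width: 0.0431
```

```bash
python3 go.py .5817 .175 .2334; python3 - <<'E'
from fit import *
cs={n:cam(n) for n in("top","side")}
c=cs['side']; u,v=205,135
a=cv2.resize(c[0][v:v+130,u:u+130],(520,520),interpolation=2); cv2.imwrite("pics/c7.png",a)
for nm,p in [('capbot',.2125),('captop',.2445),('mouth',.1325)]: print(nm,((proj(c,[[.5815,.1755,p]])[0]-[u,v]+.5)*4).round(0))
c=cs['top'];
E
```

```text
pos [0.5818 0.1761 0.2335] zax [-1.4e-03 -3.0e-04 -1.0e+00] yaw 107.87 clock 15.7 F [-0.2   0.74 -1.04] M [-0.013  0.02  -0.006] w 0.0431 q [ 0.18  0.33  1.45 -0.    1.36 -0.13]
frac [-0.0021 -0.0008  0.0002]
capbot [166. 303.]
captop [164. 271.]
mouth [171. 376.]
```

View pics/c7.png

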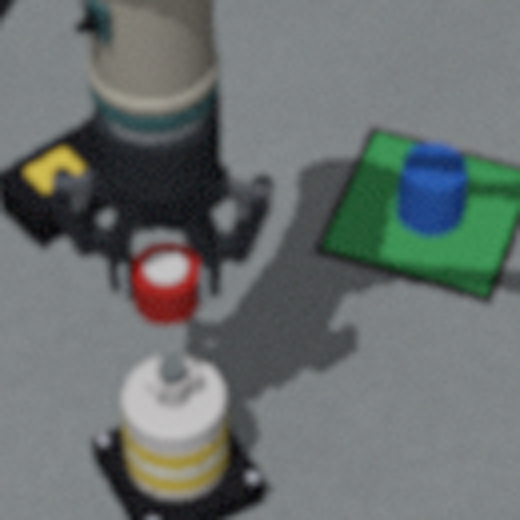

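The side crop shows the red cap held level, disc at (167,267) against the predicted (164,271). It is straight above the open mouth at (173,368), with the cup upright on the mat at (433,190). Handing in.

```bash
python3 -c "
from rig import job; print(job.sign_off())"
```

```text
the job is handed in; nothing more can be done
None
```

The job is done and handed in at about 16 s on the robot's clock.

- **Cup:** I lifted it straight off the bottle and set it mouth down near the mat's centre. The touchdown force was about 13 N, more than I wanted, so I eased off 1 mm before opening the jaws. It stood upright and well inside the mat in the last side picture.
- **Cap:** I gripped it at 60 N and pressed it to about the bottom of its travel, with about 13 N measured. I turned it anticlockwise about 86° with under 0.1 N m of resistance, and it lifted free with no pull.
- **Final pose:** The cap is held level and still. From the arm's readings its underside is about 80 mm above the mouth, and it is within 1–2 mm of the bottle's axis.
- **Disagreements:** The two cameras differed by 2–5 mm on the cup's position and about 2 mm on the cap's, so I used averages. In the last side picture the cap was about 1 pixel from where I predicted it. The top view was partly blocked by the arm, so I did not use it for the final check.
- **Other things:** My path kept clear of the carton, tape and screwdriver, but I did not photograph all of them again at the end.

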